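# Load a plywood drawer front into the sprung edge-sanding jig

### The arm

A 6-joint arm with a two-finger parallel gripper is mounted at the origin on the work surface. World frame = base frame: x ahead of the robot, y to its left, z up, the work surface at z = 0. Lengths are in m, angles in degrees, forces in N, time in s.
With the tool pointing down it reaches from about 0.35 to 0.875 m from the base axis. Payload 4.2 kg.
Tool frame: the origin (TCP) lies where the fingers leave the gripper's body, on its centre line; the fingertips stand 70 mm ahead of it and the grasp point (between the pads) lies 51 mm ahead of it; z points along the fingers, y is the direction in which the jaws open and shut (so a half turn about z gives the same grasp; the last joint's range is limited). The gripper opens to 87 mm and grips with 3 to 60 N. Pads are 19 mm wide; open, the fingers measure 117 mm over their backs; the gripper's body (75 mm by 190 mm) begins 51 mm behind the grasp point.
Start: joints at [81.394, 22.042, 0.453, 0, -68.411, -14.817], TCP at [0.248, 0.573, 0.292] pointing down, gripper open.
Joint ranges: [-179.83, 179.83], [-69.29, 118.12], [-61.27, 80.66], [-181.25, 117.63], [-171.15, -9.14], [-177.46, 177.46]. Speed limits (degrees/s): [159.86, 159.86, 180, 180, 180, 180].

### API

Orientations are given as a 3x3 rotation matrix whose columns are the frame's x, y, z axes.
In Python, from station import sense, cams, job gives the robot as it stands. The module is installed in compiled form; this text tells all that it offers.
- The arm moves only by the shell command python3 -m handwheel 'ROWS'. ROWS is JSON, a list of rows, each a list of 5 numbers: the shift along the tool's x, y, z in cm, then the turn about the tool's z in degrees, then the opening, from 0 (shut) to 1 (fully open). A call has 1 to 10 rows; each row shifts and turns the commanded pose from where the row before left it, along the tool's axes as they then stand; what a row does not reach is not made up. A row lasts 1/8 s, in which the tool goes at most 62.5 mm and 10.7 degrees, less where a joint would pass 70% of its speed; a pose out of reach is approached as far as the arm can. A call with a gripper value outside its range is refused whole. The fingers move at their own pace and stop on an object; the grip force is fixed at half the most. Time passes only in rows, so rows that do not move let the fingers close. It gives the time, the measured TCP pose, the force and the opening at its end, in the units of the state.
- sense(): the state, without advancing time (a new reading comes with each control period).
- cams.capture(name): name is "side" or "top" or "wrist"; returns the picture (480x640x3 uint8, red, green, blue); there is no depth.
- cams.camera_params(name): a dict with "fx", "fy", "cx", "cy" (pixels), "k1" (the pictures are not rectified: a ray, as slopes to the right and down, at radius r is drawn at 1 + k1 r^2 times it, then the intrinsics apply), "origin" and "rotation" of the camera in the world. Camera axes: x right, y down, z forward; pixel columns grow to the right and rows downward; lengths in m; the calibration is good to about 2 mm. A picture is of the moment at which its call begins: read the wrist's pose just before it. camera_params takes no time and is no camera call; for the wrist camera it gives the pose at the moment of the call.
- job.finish_job(): hands the job in, once; it reports no verdict.
The state is a dict: "time_s": time; "joints": joint angles; "joint_velocities": joint speeds; "effort": joint torques, N m; "tcp_pos": TCP position; "ee_rot": TCP orientation; "wrist_force": force on the tool from outside, world axes, zero at the start; "moment": the same for the moment, N m; "gripper_width": opening from 0.0 (shut) to 1.0 (fully open).
Only numpy, scipy, OpenCV 4.12 (cv2) and the standard library are available. Lean on these libraries where they do the work, as an engineer would, in place of code of your own. Each camera call takes 0.05 s, during which the arm holds its last target. There are 200 camera calls.

### The job

Load the engraved plywood blank into the sanding jig so that it stands upright under the two red hooks, caught behind their lips, with the orange sprung sill lifting it up against them, and let go. On the way lean it on the green easel and let go of it there, so as to take it anew by its free long edge; at the jig its lower long edge must go into the slot slantwise, press the sill down, and only then be straightened upright. Leave the other things on the table where they are.

Things in the scene. Friction and masses are not known exactly. Their poses are not given: they have to be found in the camera images.
- blank: The loose blank: a pale flat plywood board, 60 mm (its x, width) by 180 mm (its y, length) by 10 mm thick (its z), about 85 g, an engraved rectangle on both faces; same both ways round. Origin at its centre. It starts lying flat on two blue spacer strips, its underside 12 mm above the table.
- rest: Two fixed blue spacer strips, 60 x 16 x 12 mm, 120 mm apart, running along the blank's width under its ends; the space between them is open down to the table. Origin on the table midway between them; x along the strips.
- easel: Fixed easel, origin on the table under the middle of its 10 mm plywood base. Two green arms (24 mm wide, centred at y = +-74 mm) slope at 45 degrees, rising towards the easel's -x; the blank leans on them with its length along y, one face up and towards +x. Between the arms (124 mm) all is open down to the base, for fingers past the blank's long edges and faces.
- easel_ledge (a point): Foot of the slope, midway between the arms, 52 mm up: the corner between slope and ledges. The ledge on each arm stands 15 mm proud of the slope and carries the blank's lower long edge; the arms reach 44 mm up the slope from here.
- easel_seat (a point): Where the blank's centre lies when it leans home on the easel.
- jig: Fixed jig on a 120 x 240 x 12 mm plywood base, origin on the table under its middle. An upright slot along y between aluminium walls, inner faces at x = -9 mm (front) and +8 mm (back), tops 42 mm above the table. Steel end cheeks, inner faces at y = +-94 mm, 107 mm high. The blank enters from the -x side, its upper edge leaning to -x; the hooks block it straight down.
- jig_slot (a point): Middle of the slot's mouth: half way between the walls and cheeks, at the wall tops' height (42 mm).
- jig_lip (a point): Foot of the lips, half way between the two red hooks (jig x = -10.5 mm, 92 mm up). Each hook spans y = 64 to 94 mm on its side: post with front face at x = +6 mm, beam with underside at 97 mm and top at 107 mm, lip 5 mm thick (x = -13 to -8 mm). At 25 degrees off upright the blank slides in below the lips; to swing upright past them its lower edge must be under 31 mm.
- sill (a joint): The orange sprung bar in the bottom of the slot, 180 mm long: how far it is pressed down, m. 0 is up (its top 40 mm above the table), 0.014 is the stop (26 mm). It pushes up with about 3 N at the top and 10 N at the stop. It reads about 0.003 with the blank caught under the hooks.
- wrench: Bystander, loose: steel wrench, 170 mm. Leave it alone. Origin on its underside.
- leg_a: Bystander, loose: pale plywood bent furniture leg, about 140 mm, 10 mm thick. Leave it alone. Origin on its underside.
- leg_b: Bystander, loose: a second such leg. Leave it alone. Origin on its underside.
- tape_box: Bystander, loose: black box 75 x 65 x 30 mm. Leave it alone. Origin on its underside.
- stool_model: Bystander, loose: small four-legged plywood stool model, 130 mm long, 80 mm tall. Leave it alone. Origin on its underside.
- glue: Bystander, loose: white glue bottle 120 mm tall. Leave it alone. Origin on its underside.
- sand_block: Bystander, loose: cork sanding block 110 x 60 x 36 mm. Leave it alone. Origin on its underside.
Mind the look-alikes: they are no part of the job. What is shaped like the blank but turquoise is not meant.

How it is judged:
By the outcome, as a careful person would: the job done as asked, in the order asked, and still so for the second after the job is handed in, with the robot touching nothing.
It also fails if it takes over 61 s, if anything falls off the work surface, if the arm or the gripper's body presses on something with over 40 N, if the wrist force passes 120 N, or if a joint passes its speed limit or range.

## Working session

There is one attempt and no reset: what is moved stays moved. The work goes in short steps, Python scripts to look and compute and a shell command to move; the robot and the scene stay as the last step left them, time stands still between calls to the robot, and variables do not carry over. Pictures are saved under pics/ and viewed, about 8 in all and at most 12, crops included, and the job is handed in when it is done.

```bash
mkdir -p pics; ls
cat > h.py <<'E'
import numpy as np,cv2
from station import sense,cams,job
def cap(n,f):
    p=cams.camera_params(n); im=cams.capture(n); cv2.imwrite(f'pics/{f}.png',cv2.cvtColor(np.asarray(im),cv2.COLOR_RGB2BGR)); np.save(f'pics/{f}.npy',dict(p=p),allow_pickle=True); return im,p
def ray(p,uv):
    d=np.array([(uv[0]-p['cx'])/p['fx'],(uv[1]-p['cy'])/p['fy']]); s=d.copy()
    for _ in range(20): s=d/(1+p['k1']*(s@s))
    v=np.array(p['rotation'])@np.r_[s,1]; return np.array(p['origin'],float),v/np.linalg.norm(v)
def onz(p,uv,z):
    o,v=ray(p,uv); return o+v*(z-o[2])/v[2]
def proj(p,X):
    c=np.array(p['rotation']).T@(np.array(X)-np.array(p['origin'])); s=c[:2]/c[2]; s=s*(1+p['k1']*(s@s)); return np.array([s[0]*p['fx']+p['cx'],s[1]*p['fy']+p['cy']])
E
python3 - <<'E'
from h import *
for n in('top','side'):
    im,p=cap(n,n+'0'); print(n,p)
print(sense())
E
```

```text
pics
top {'fx': 525.9646656173423, 'fy': 525.9646656173423, 'cx': 308.1395914729296, 'cy': 254.13387253882777, 'k1': 0.01991955762295566, 'origin': array([0.2984501 , 0.02034831, 1.29127619]), 'rotation': array([[-0.05659605, -0.97831753,  0.19922776],
       [-0.99839608,  0.05516376, -0.01273716],
       [ 0.00147083, -0.19962909, -0.97987043]])}
side {'fx': 479.98244545564864, 'fy': 479.98244545564864, 'cx': 317.2102358718742, 'cy': 249.64433422019468, 'k1': -0.1246737643354893, 'origin': array([-0.05501104, -0.57745469,  1.03091106]), 'rotation': array([[ 0.68096727, -0.55699253,  0.47543969],
       [-0.73204569, -0.5001809 ,  0.46252371],
       [-0.0198164 , -0.66300708, -0.7483508 ]])}
{'time_s': 0.1, 'joints': array([ 8.13931846e+01,  2.20872629e+01,  3.87043217e-01, -2.55601059e-02,
       -6.84123458e+01, -1.48158683e+01]), 'joint_velocities': array([ 0.12983886, -0.16319359,  0.12053519,  0.11781459,  0.06850636,
       -0.0519723 ]), 'effort': array([-1.36882563e-04, -3.91691852e+01,  1.87934554e+01,  4.23180073e+00,
        1.34753046e-02, -6.85758232e-05]), 'tcp_pos': array([0.24826806, 0.57312894, 0.29125481]), 'ee_rot': array([[ 9.17531938e-01, -3.97661474e-01, -7.04153351e-04],
       [-3.97662084e-01, -9.17530016e-01, -1.88040051e-03],
       [ 1.01681001e-04,  2.00534261e-03, -9.99997984e-01]]), 'wrist_force': array([-0.06499723, -0.69987728,  0.9852111 ]), 'moment': array([ 0.00287111, -0.01710041, -0.05262889]), 'gripper_width': 0.9998868761894911}
```

View pics/top0.png

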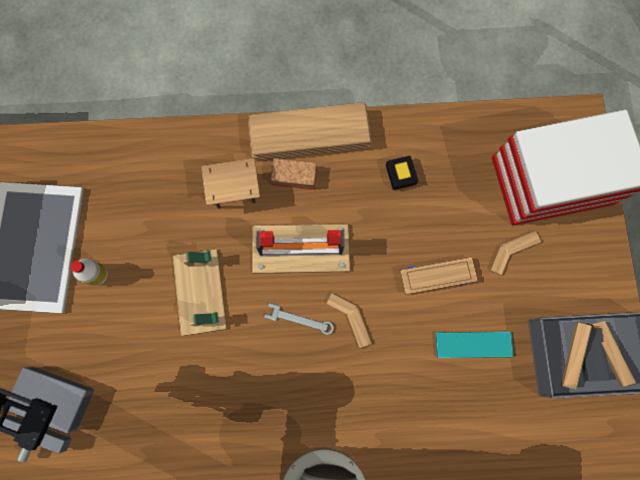

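View pics/side0.png

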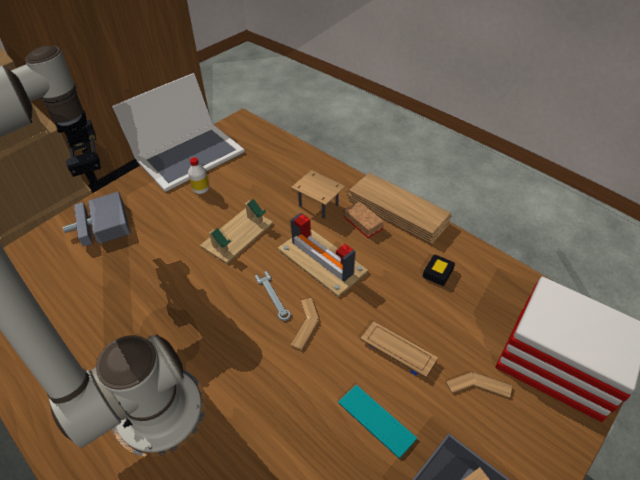

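Run:
```python
import cv2,numpy as np
t=cv2.imread('pics/top0.png');s=cv2.imread('pics/side0.png')
c=lambda i,x,y,w,h,W,H:cv2.resize(i[y:y+h,x:x+w],(W,H),interpolation=cv2.INTER_CUBIC)
a=np.hstack([c(t,160,240,80,100,240,300),c(t,240,215,120,65,560,300)])
b=np.hstack([c(s,195,190,90,75,270,300),c(s,275,205,100,95,265,300),c(t,390,245,100,60,265,300)])
cv2.imwrite('pics/m1.png',np.vstack([a,b]))
```

```text
(no output)
```

View pics/m1.png

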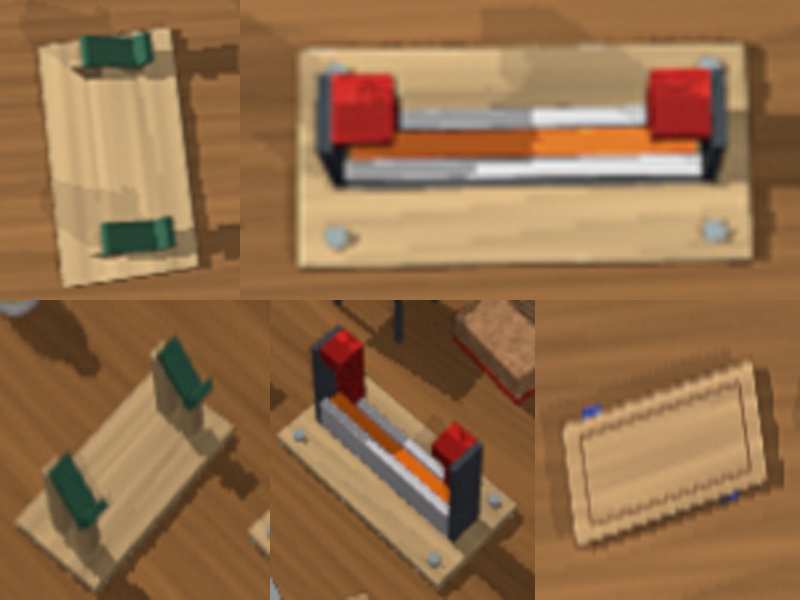

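```bash
cat > m.py <<'E'
from h import *
T=cv2.imread('pics/top0.png');p=np.load('pics/top0.npy',allow_pickle=True).item()['p']
H=cv2.cvtColor(T,cv2.COLOR_BGR2HSV)
def comps(m,amin=15):
    n,l,s,c=cv2.connectedComponentsWithStats(m.astype(np.uint8)); return [(l==i,s[i],c[i]) for i in range(1,n) if s[i][4]>amin]
def roi(m,x,y,w,h):
    r=np.zeros_like(m);r[y:y+h,x:x+w]=m[y:y+h,x:x+w];return r
h,s,v=H[...,0].astype(int),H[...,1].astype(int),H[...,2].astype(int)
def rect(m,z):
    pts=np.argwhere(m)[:,::-1].astype(np.float32)
    W=np.array([onz(p,q,z)[:2] for q in pts]); r=cv2.minAreaRect((W*1000).astype(np.float32)); return r
red=roi(((h<5)|(h>174))&(s>180)&(v>80),240,215,120,65)
for m,st,c in comps(red): print('red',st,c,onz(p,c,.107),rect(m,.107))
org=roi((h>=6)&(h<=16)&(s>215)&(v>140),255,230,95,30)
for m,st,c in comps(org,60): print('org',st,c,onz(p,c,.04),rect(m,.04))
grn=roi((h>60)&(h<95)&(s>80)&(v<140),160,240,80,100)
for m,st,c in comps(grn): print('grn',st,c,onz(p,c,.068),rect(m,.068))
# pale wood: print sample HSV
for q in [(200,290),(300,266),(439,276),(420,300),(300,290)]: print(q,H[q[1],q[0]])
E
python3 m.py
```

```text
red [260 231  13  15 190] [266.01578947 238.11052632] [0.58245968 0.10003438 0.107     ] ((582.7394409179688, 100.09052276611328), (27.792123794555664, 33.48309326171875), 87.53655242919922)
red [328 230  13  15 185] [333.80540541 237.03243243] [ 0.57620261 -0.05660727  0.107     ] ((576.2974853515625, -57.091224670410156), (27.811294555664062, 33.451576232910156), 86.3263931274414)
grn [187 251  24  11 208] [198.30288462 256.63461538] [0.55577769 0.26452121 0.068     ] ((556.277587890625, 264.0679931640625), (54.173728942871094, 23.936126708984375), 89.7118911743164)
grn [194 313  24  12 208] [205.53365385 318.30288462] [0.40930178 0.2499664  0.068     ] ((409.23291015625, 249.9878387451172), (20.9418888092041, 52.8162841796875), 2.7389018535614014)
(200, 290) [ 18 101 200]
(300, 266) [ 18 100 196]
(439, 276) [ 16 113 182]
(420, 300) [ 14 148 155]
(300, 290) [ 15 149 151]
```

```bash
cat >> m.py <<'E'
print('----')
pale=(s<128)&(v>120)&(h>10)&(h<24)
for nm,(x,y,w,hh),z in [('easel',(165,240,70,100),.010),('jig',(245,218,110,60),.012),('blank',(395,250,90,50),.022)]:
    m=roi(pale,x,y,w,hh).astype(np.uint8); m=cv2.morphologyEx(m,cv2.MORPH_CLOSE,np.ones((7,7)))
    m=max(comps(cv2.morphologyEx(m,cv2.MORPH_OPEN,np.ones((3,3)))),key=lambda a:a[1][4])[0]
    hull=cv2.convexHull(np.argwhere(m)[:,::-1].astype(np.int32))
    mm=np.zeros(m.shape,np.uint8);cv2.fillPoly(mm,[hull],1); print(nm,rect(mm>0,z),onz(p,np.argwhere(mm)[:,::-1].mean(0),z))
    print(hull.reshape(-1,2).tolist())
# column profile through jig middle
for r in range(224,276,1): print(r,T[r,300],np.round(onz(p,(300,r),.042)[0],4))
E
python3 m.py | sed '1,/----/d'
```

```text
easel ((481.750732421875, 276.6703186035156), (203.60389709472656, 112.92405700683594), 5.48115348815918) [0.47959548 0.27664437 0.01      ]
[[225, 328], [224, 329], [191, 334], [184, 335], [181, 335], [180, 333], [174, 275], [173, 265], [173, 255], [176, 254], [211, 249], [216, 249], [217, 254], [224, 312], [225, 324]]
jig ((575.7621459960938, 22.235496520996094), (242.5743865966797, 122.1815414428711), 86.77747344970703) [0.57497263 0.02238396 0.012     ]
[[349, 270], [344, 271], [297, 272], [252, 272], [252, 227], [254, 225], [312, 224], [347, 224], [348, 229], [349, 257]]
blank ((486.7090759277344, -309.9212646484375), (63.85566329956055, 182.7423858642578), 7.099277973175049) [ 0.48642729 -0.30973874  0.022     ]
[[476, 280], [475, 281], [470, 282], [432, 289], [410, 293], [405, 293], [404, 290], [402, 282], [400, 273], [400, 271], [402, 269], [412, 267], [457, 259], [469, 257], [471, 257], [472, 260], [474, 267], [475, 271], [476, 276]]
224 [ 70 109 144] 0.6289
225 [ 97 137 164] 0.6263
226 [113 157 184] 0.6238
227 [113 156 185] 0.6213
228 [114 157 186] 0.6188
229 [112 156 184] 
[... 451 characters left out ...]
.5712
248 [ 36  74 145] 0.5688
249 [103 105 115] 0.5663
250 [186 185 184] 0.5638
251 [228 230 231] 0.5613
252 [202 204 205] 0.5588
253 [126 125 125] 0.5564
254 [85 85 86] 0.5539
255 [103 131 150] 0.5514
256 [130 182 217] 0.549
257 [133 186 221] 0.5465
258 [133 185 219] 0.544
259 [128 179 212] 0.5416
260 [127 177 210] 0.5391
261 [127 176 209] 0.5366
262 [127 176 208] 0.5342
263 [128 177 211] 0.5317
264 [126 174 208] 0.5293
265 [120 167 199] 0.5268
266 [119 165 196] 0.5244
267 [120 166 198] 0.5219
268 [122 171 204] 0.5195
269 [126 176 208] 0.5171
270 [129 180 213] 0.5146
271 [108 151 178] 0.5122
272 [ 57  86 115] 0.5097
273 [ 60 102 150] 0.5073
274 [ 62 105 151] 0.5049
275 [ 59  99 143] 0.5024
```

```bash
python3 -m handwheel '[[3.6,4.5,0,0,1],[3.6,4.5,0,0,1],[3.6,4.5,0,0,1],[3.6,4.5,0,0,1],[3.6,4.5,0,0,1],[3.6,4.5,0,0,1],[3.6,4.5,0,0,1],[3.6,4.5,0,0,1]]'
python3 -m handwheel '[[3.6,4.5,0,0,1],[3.6,4.5,0,0,1],[3.6,4.5,0,0,1],[3.6,4.5,0,0,1],[3.6,4.5,0,0,1],[3.6,4.5,0,0,1],[3.6,4.5,0,0,1],[2.5,3,0,0,1]]'
python3 -m handwheel '[[0,0,1.5,10,1],[0,0,1.5,10,1],[0,0,1.5,10,1],[0,0,1.5,10,1],[0,0,1.5,10,1],[0,0,1.5,10,1],[0,0,0,0,1]]'
python3 - <<'E'
from h import *
im,p=cap('wrist','w1');s=sense();print(s['time_s'],s['joints'],s['tcp_pos'],s['ee_rot']);print(p)
E
```

```text
time_s: 1.1
tcp_pos: [0.3694, 0.1268, 0.2922]
ee_rot: [[0.918, -0.397, 0.0], [-0.397, -0.918, 0.0], [0.0, -0.0, -1.0]]
wrist_force: [1.2, -0.4, -0.3]
gripper_width: 1.0
time_s: 2.1
tcp_pos: [0.4866, -0.3004, 0.2914]
ee_rot: [[0.917, -0.399, -0.001], [-0.399, -0.917, 0.0], [-0.001, 0.0, -1.0]]
wrist_force: [0.2, 0.2, 0.7]
gripper_width: 0.998
time_s: 2.98
tcp_pos: [0.4857, -0.2977, 0.2007]
ee_rot: [[0.116, -0.993, -0.004], [-0.993, -0.116, 0.001], [-0.002, 0.003, -1.0]]
wrist_force: [-0.8, 0.2, 0.3]
gripper_width: 1.0
3.025 [-1.52222376e+01  2.14528696e+01 -1.45367826e+01  7.30055190e-03
 -5.41032966e+01  2.19735250e+01] [ 0.48634612 -0.29797586  0.20175161] [[ 1.17633578e-01 -9.93055792e-01 -1.59244165e-03]
 [-9.93056937e-01 -1.17634237e-01  3.26348700e-04]
 [-5.11408125e-04  1.54299566e-03 -9.99998679e-01]]
{'fx': 385.7470940024375, 'fy': 385.7470940024375, 'cx': 319.89724453777467, 'cy': 237.7908712332321, 'k1': -0.04326892723003155, 'origin': array([ 0.49328819, -0.3631498 ,  0.29285691]), 'rotation': array([[-0.99317985, -0.11250796, -0.03058986],
       [-0.11657416,  0.96287435,  0.24348193],
       [ 0.00206054,  0.24538734, -0.96942293]])}
```

View pics/w1.png

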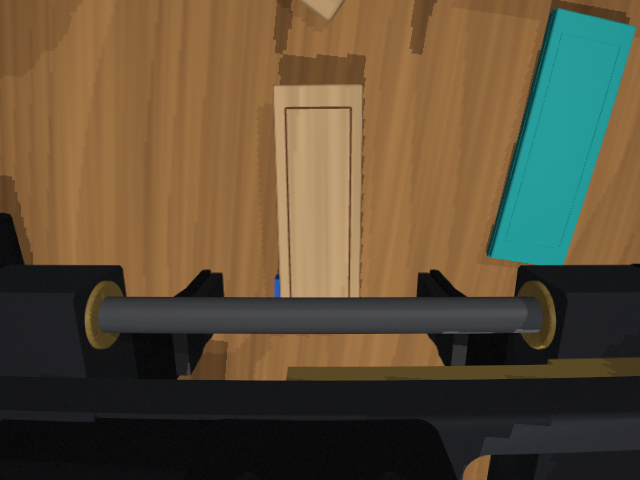

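Run:
```python
from h import *
p=np.load('pics/w1.npy',allow_pickle=True).item()['p']; R=np.array(sense()['ee_rot']);t=np.array(sense()['tcp_pos'])
im=cv2.imread('pics/w1.png');H=cv2.cvtColor(im,cv2.COLOR_BGR2HSV).astype(int)
for r in (120,180,240,270):
    m=np.where((H[r,230:400,1]<125)&(H[r,230:400,2]>140))[0]+230
    a,b=onz(p,(m.min(),r),.022),onz(p,(m.max()+1,r),.022); print(r,m.min(),m.max(),a,b,np.linalg.norm(a-b))
a,b=onz(p,(275,86),.022),onz(p,(362,85),.022); print(a,b)
c=p=[.4867,-.3099,.022]; 
for c in ([.4867,-.3099,.022],): print((np.array(c)-t)@R)
```

```text
120 275 361 [ 0.52440972 -0.37307361  0.022     ] [ 0.46606492 -0.37992233  0.022     ] 0.05874538660475672
180 276 360 [ 0.52006159 -0.33293024  0.022     ] [ 0.46106276 -0.33984016  0.022     ] 0.05940208775917148
240 278 359 [ 0.51474246 -0.28995074  0.022     ] [ 0.4556361  -0.29685639  0.022     ] 0.05950840712364665
270 279 359 [ 0.51194852 -0.26717557  0.022     ] [ 0.45236911 -0.27412635  0.022     ] 0.059983494999450986
[ 0.52640948 -0.3947712   0.022     ] [ 0.46919933 -0.40212929  0.022     ]
[0.01197491 0.00077391 0.17974692]
```

```bash
python3 -m handwheel '[[1.2,0.1,4,0,1],[0,0,4,0,1],[0,0,3,0,1],[0,0,1.7,0,1],[0,0,0,0,1]]'
python3 -m handwheel '[[0,0,0,0,0.5],[0,0,0,0,0.3],[0,0,0,0,0.3],[0,0,0,0,0.3],[0,0,0,0,0.3],[0,0,0,0,0.3]]'
python3 -m handwheel '[[0,0,-3,0,0.3],[0,0,-5,0,0.3],[0,0,-5,0,0.3],[0,0,-3,0,0.3]]'
```

```text
time_s: 3.65
tcp_pos: [0.4869, -0.31, 0.0748]
ee_rot: [[0.116, -0.993, -0.001], [-0.993, -0.116, 0.0], [-0.0, 0.001, -1.0]]
wrist_force: [-0.1, 0.7, -0.3]
gripper_width: 0.997
time_s: 4.4
tcp_pos: [0.4873, -0.3101, 0.0759]
ee_rot: [[0.115, -0.993, 0.001], [-0.993, -0.115, -0.0], [0.001, -0.001, -1.0]]
wrist_force: [-0.2, 0.8, 5.2]
gripper_width: 0.687
time_s: 4.9
tcp_pos: [0.4874, -0.3102, 0.2376]
ee_rot: [[0.115, -0.993, 0.003], [-0.993, -0.115, -0.001], [0.001, -0.003, -1.0]]
wrist_force: [-1.3, 0.1, -0.6]
gripper_width: 0.687
```

Run:
```python
from h import *
exec(open('m.py').read().split("red=roi")[0])
a=np.radians(-84.5);ex=np.array([np.cos(a),np.sin(a)]);ey=np.array([-ex[1],ex[0]]);o=np.array([.4818,.2767])
def loc(uv,z): 
    d=onz(p,uv,z)[:2]-o; return np.round([d@ex*1000,d@ey*1000],1)
for row in (255,257,259,316,318,320):
    g=[x for x in range(180,225) if 55<h[row,x]<100 and s[row,x]>70]
    print(row,g[0],g[-1],'top->foot x',loc((g[0],row),.083)+[31.1,0],'right edge z.0626',loc((g[-1]+1,row),.0626),[int(v[row,x]) for x in range(g[0]-1,g[-1]+3)])
ps=np.load('pics/side0.npy',allow_pickle=True).item()['p']
S=cv2.imread('pics/side0.png')
cv2.imwrite('pics/m2.png',cv2.resize(S[190:265,195:285],(720,600),interpolation=cv2.INTER_CUBIC))
```

```text
255 187 209 top->foot x [27.3 76.9] right edge z.0626 [46.2 73.4] [145, 113, 95, 72, 67, 68, 68, 66, 67, 67, 67, 68, 68, 68, 67, 66, 67, 66, 89, 110, 108, 102, 79, 64, 92, 164]
257 188 209 top->foot x [29.1 71.8] right edge z.0626 [45.6 68.6] [117, 98, 77, 66, 67, 68, 68, 67, 67, 68, 69, 69, 68, 69, 69, 68, 67, 87, 108, 109, 106, 88, 65, 73, 109]
259 188 210 top->foot x [28.6 67.1] right edge z.0626 [47.4 63.4] [122, 100, 80, 66, 67, 68, 68, 68, 68, 69, 69, 68, 69, 68, 67, 67, 67, 76, 97, 110, 110, 94, 66, 67, 99, 135]
316 194 216 top->foot x [ 28.  -67.1] right edge z.0626 [ 45.6 -72.9] [143, 105, 85, 65, 65, 66, 67, 68, 67, 65, 67, 67, 67, 66, 68, 66, 66, 67, 90, 111, 109, 106, 87, 65, 85, 147]
318 194 217 top->foot x [ 27.5 -71.6] right edge z.0626 [ 47.4 -77.9] [135, 110, 91, 68, 68, 67, 68, 68, 67, 68, 66, 68, 67, 68, 67, 69, 67, 67, 78, 98, 108, 108, 93, 65, 67, 98, 132]
320 194 217 top->foot x [ 27.  -76.2] right edge z.0626 [ 46.8 -82.5] [140, 111, 94, 73, 66, 68, 67, 68, 68, 68, 67, 68, 69, 67, 68, 68, 68, 66, 64, 86, 108, 110, 97, 73, 65, 90, 131]
```

View pics/m2.png

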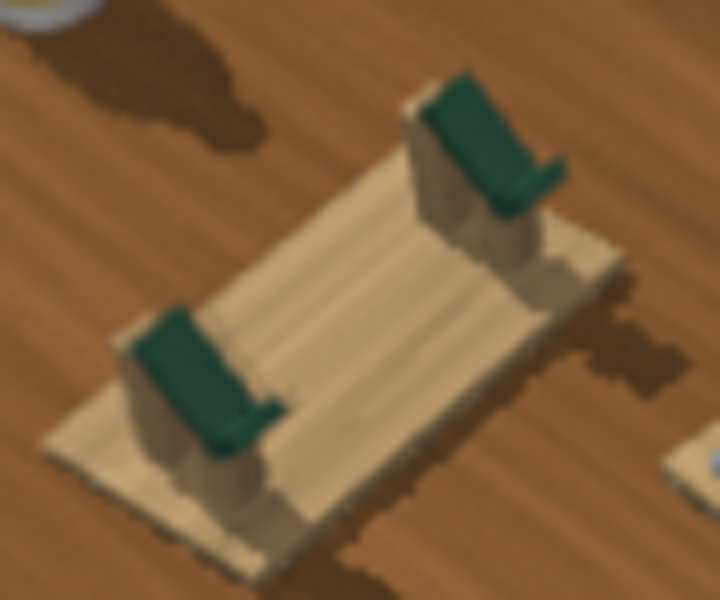

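```bash
python3 -m handwheel '[[-3,-0.3,0,0,0.3],[-6,-0.6,0,0,0.3],[-6,-0.6,0,0,0.3],[-6,-0.6,0,0,0.3],[-6,-0.6,0,0,0.3],[-6,-0.6,0,0,0.3],[-6,-0.6,0,0,0.3],[-6,-0.6,0,0,0.3],[-6,-0.6,0,0,0.3],[-6.9,-0.6,0,0,0.3]]'
python3 -m handwheel '[[0,0,0,-9.9,0.3],[0,0,0,-9.9,0.3],[0,0,0,-9.9,0.3],[0,0,0,-9.9,0.3],[0,0,0,-9.9,0.3],[0,0,0,-9.9,0.3],[0,0,0,-9.9,0.3],[0,0,0,-9.9,0.3],[0,0,0,-9.7,0.3],[0,0,0,0,0.3]]'
python3 - <<'E'
from h import *
s=sense();t=s['tcp_pos'];R=s['ee_rot'];print(s['joints'],s['gripper_width'],np.degrees(np.arctan2(R[1,1],R[0,1])));print((np.array([.4818,.2717,.152])-t)@R*100)
E
```

```text
time_s: 6.15
tcp_pos: [0.4769, 0.2667, 0.2347]
ee_rot: [[0.114, -0.993, -0.001], [-0.993, -0.114, -0.0], [0.0, 0.001, -1.0]]
wrist_force: [1.4, 0.1, -0.4]
gripper_width: 0.688
time_s: 7.4
tcp_pos: [0.4772, 0.2647, 0.2346]
ee_rot: [[0.996, 0.093, -0.001], [0.093, -0.996, -0.001], [-0.001, 0.001, -1.0]]
wrist_force: [0.6, -0.7, -0.9]
gripper_width: 0.681
[ 4.60373959e+01  1.72679582e+01 -1.55579471e+01 -2.25647756e-02
 -5.72475662e+01  4.93238589e+01] 0.681420268135442 -84.6509452565094
[ 0.53389491 -0.6580414   8.25606343]
```

Lower to just above contact, then a picture from the side before releasing.

```bash
python3 -m handwheel '[[0.5,-0.7,2.5,0,0.3],[0,0,3,0,0.3],[0,0,2,0,0.3],[0,0,0.7,0,0.3],[0,0,0,0,0.3]]'
python3 - <<'E'
from h import *
a,p=cap('side','s1');b,p2=cap('wrist','w2')
A=cv2.imread('pics/s1.png')[170:280,180:300];B=cv2.imread('pics/w2.png')
cv2.imwrite('pics/m3.png',np.hstack([cv2.resize(A,(436,400),interpolation=cv2.INTER_CUBIC),cv2.resize(B,(360,400))]))
E
```

```text
time_s: 8.02
tcp_pos: [0.4818, 0.2723, 0.1531]
ee_rot: [[0.996, 0.094, -0.0], [0.094, -0.996, -0.001], [-0.0, 0.0, -1.0]]
wrist_force: [0.3, -0.1, -0.2]
gripper_width: 0.686
```

View pics/m3.png

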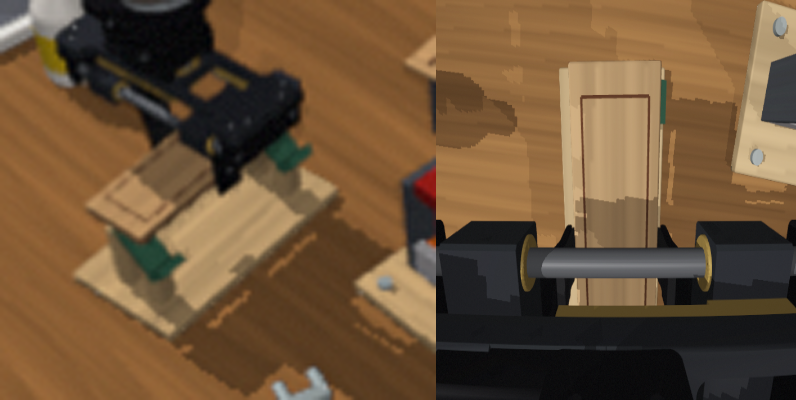

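```bash
python3 -m handwheel '[[0,0,0.2,0,0.3],[0,0,0.2,0,0.3],[0,0,0,0,0.3]]'
python3 -m handwheel '[[0,0,0,0,0.75],[0,0,0,0,0.75],[0,0,0,0,0.75],[0,0,0,0,0.75],[0,0,0,0,0.75]]'
python3 - <<'E'
from h import *
a,p=cap('side','s2');b,p2=cap('wrist','w3')
A=cv2.imread('pics/s2.png')[170:280,180:300];B=cv2.imread('pics/w3.png')
cv2.imwrite('pics/m4.png',np.hstack([cv2.resize(A,(436,400),interpolation=cv2.INTER_CUBIC),cv2.resize(B,(360,400))]))
E
```

```text
time_s: 8.5
tcp_pos: [0.4817, 0.2723, 0.1493]
ee_rot: [[0.995, 0.095, -0.0], [0.095, -0.995, 0.0], [-0.0, -0.0, -1.0]]
wrist_force: [0.3, -0.3, -0.2]
gripper_width: 0.685
time_s: 9.12
tcp_pos: [0.4818, 0.2724, 0.1493]
ee_rot: [[0.995, 0.095, 0.0], [0.095, -0.995, 0.0], [0.0, -0.0, -1.0]]
wrist_force: [-0.9, -0.3, 0.4]
gripper_width: 0.752
```

View pics/m4.png

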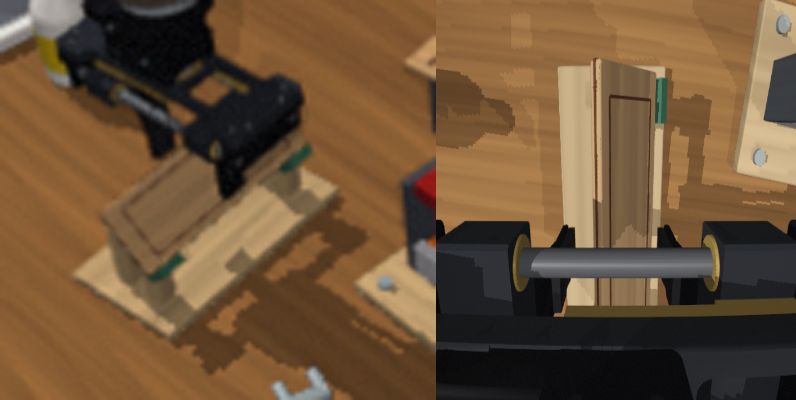

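Run:
```python
from h import *
p=np.load('pics/w3.npy',allow_pickle=True).item()['p']
a=np.radians(-84.5);ex=np.array([np.cos(a),np.sin(a)]);ey=np.array([-ex[1],ex[0]]);f=np.array([.4841,.2478])
B=cv2.imread('pics/w3.png')
for uv,z in [((283,72),.0944),((290,74),.1015),((391,88),.0591)]:
    d=onz(p,uv,z)[:2]-f; print(uv,d@ex*1000,d@ey*1000)
cv2.imwrite('pics/m5.png',cv2.resize(B[50:260,240:460],(628,600),interpolation=cv2.INTER_CUBIC))
```

```text
(283, 72) -38.4184897944288 90.33114169122408
(290, 74) -35.41282904540965 88.50796752554609
(391, 88) 6.643639876553685 89.46622566461312
```

View pics/m5.png

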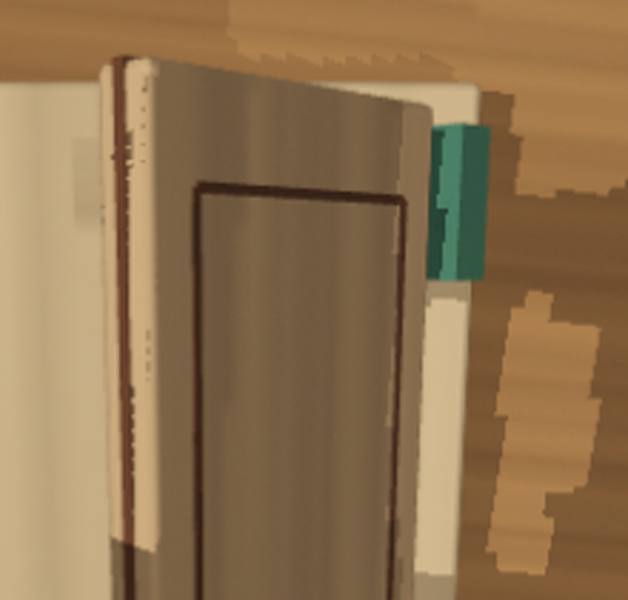

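```bash
python3 -m handwheel '[[0,0,-3,0,0.75],[0,0,-4,0,0.75],[0,-0.6,0,0,0.37],[0,0,0,0,0.37],[0,0,0,0,0.37],[0,0,0,0,0.37]]'
python3 - <<'E'
from h import *
s=sense();t=s['tcp_pos'];R=s['ee_rot'];ex=R[:,1];f=np.array([.4841,.2478,0]);d=t-f
print((d@R[:,1])*1000,(d@R[:,0])*1000,t,s['gripper_width'])
E
```

```text
time_s: 9.98
tcp_pos: [0.4809, 0.278, 0.2182]
ee_rot: [[0.995, 0.095, -0.002], [0.095, -0.995, -0.002], [-0.002, 0.001, -1.0]]
wrist_force: [0.3, -0.6, 0.2]
gripper_width: 0.407
-30.028309483482484 -0.6765137725018447 [0.48091512 0.27796609 0.21819281] 0.4071433771284826
```

```bash
python3 -m handwheel '[[0,-0.15,3,0,0.37],[0,0,2.8,0,0.37],[0,0,0,0,0.37]]'
python3 -m handwheel '[[0,0.5,-0.1,0,0.37],[0,0.5,-0.1,0,0.37],[0,0.5,-0.1,0,0.37],[0,0.5,-0.1,0,0.37],[0,0.5,-0.1,0,0.37],[0,0.5,-0.1,0,0.37],[0,0.4,-0.1,0,0.35],[0,0.3,0,0,0.33],[0,0,0,0,0.33]]'
python3 - <<'E'
from h import *
s=sense();t=s['tcp_pos'];R=s['ee_rot'];f=np.array([.4841,.2478,0]);d=t-f
print((d@R[:,1])*1000,(d@R[:,0])*1000,t,s['gripper_width'],s['wrist_force'])
a,p=cap('side','s3');b,p2=cap('wrist','w4')
A=cv2.imread('pics/s3.png')[170:280,180:300];B=cv2.imread('pics/w4.png')
cv2.imwrite('pics/m6.png',np.hstack([cv2.resize(A,(436,400),interpolation=cv2.INTER_CUBIC),cv2.resize(B,(360,400))]))
E
```

```text
time_s: 10.35
tcp_pos: [0.48, 0.2786, 0.1588]
ee_rot: [[0.995, 0.095, -0.005], [0.095, -0.995, -0.004], [-0.005, 0.004, -1.0]]
wrist_force: [-0.2, -0.5, 0.3]
gripper_width: 0.37
time_s: 11.48
tcp_pos: [0.4846, 0.2427, 0.1682]
ee_rot: [[0.995, 0.095, -0.0], [0.095, -0.995, -0.0], [-0.0, 0.0, -1.0]]
wrist_force: [-0.2, 0.2, 0.3]
gripper_width: 0.34
5.136655181686024 -0.053698517416093744 [0.48457759 0.24272092 0.16817138] 0.33970106844500947 [-0.20187219  0.17246277  0.26750844]
```

View pics/m6.png

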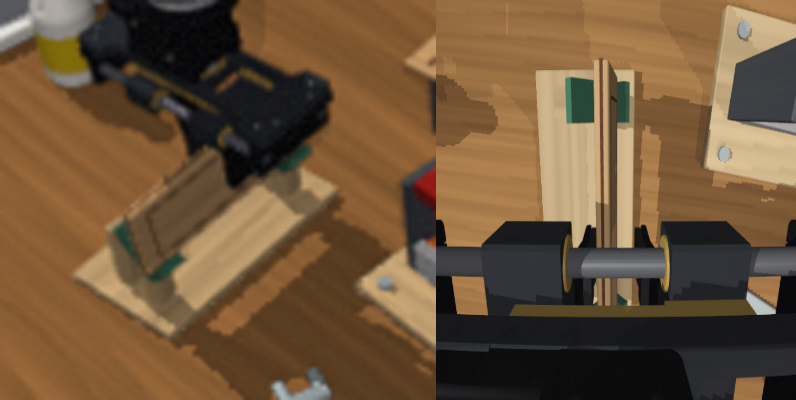

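```bash
python3 -m handwheel '[[0,-0.1,0,0,0.25],[0,-0.1,0,0,0.18],[0,-0.2,0,0,0.1],[0,-0.1,0,0,0],[0,0,0,0,0],[0,0,0,0,0],[0,0,0,0,0]]'
python3 -m handwheel '[[0,0,-2,0,0],[0,0,-4,0,0],[0,0,-4,0,0],[0,0,-4,0,0],[0,0,0,0,0]]'
python3 - <<'E'
from h import *
s=sense();print(s['tcp_pos'],s['gripper_width'],s['wrist_force'],s['moment'])
im,p=cap('wrist','w5');cap('side','s4')
H=cv2.cvtColor(cv2.imread('pics/w5.png'),cv2.COLOR_BGR2HSV).astype(int)
for r in (80,110,140,170,200,230): print(r,[tuple(int(v) for v in H[r,c]) for c in range(270,340,5)])
E
```

```text
time_s: 12.45
tcp_pos: [0.4841, 0.2477, 0.1683]
ee_rot: [[0.995, 0.095, -0.0], [0.095, -0.995, -0.0], [-0.0, 0.0, -1.0]]
wrist_force: [0.5, -1.7, 0.9]
gripper_width: 0.11
time_s: 13.08
tcp_pos: [0.4851, 0.2493, 0.3119]
ee_rot: [[0.995, 0.096, 0.006], [0.096, -0.995, 0.006], [0.007, -0.005, -1.0]]
wrist_force: [0.0, -0.6, -1.3]
gripper_width: 0.112
[0.48513452 0.24926305 0.31185712] 0.11232147081035575 [ 0.03394636 -0.64334578 -1.30281277] [-0.02369465  0.02125554 -0.01157281]
80 [(15, 145, 158), (16, 141, 172), (16, 142, 172), (15, 141, 172), (15, 144, 156), (16, 141, 166), (16, 140, 169), (16, 140, 164), (17, 99, 195), (17, 98, 195), (11, 152, 104), (17, 98, 192), (17, 101, 184), (15, 142, 163)]
110 [(18, 84, 197), (19, 85, 192), (19, 84, 200), (18, 85, 192), (18, 86, 193), (19, 88, 186), (19, 90, 182), (18, 87, 184), (17, 98, 197), (17, 99, 195), (10, 154, 104), (17, 100, 192), (17, 103, 181), (19, 84, 203)]
140 [(19, 81, 213), (19, 84, 197), (50, 58, 141), (75, 105, 121), (74, 104, 86), (75, 110, 86), (75, 110, 86), (75, 108, 87), (17, 100, 196), (17, 99, 195), (10, 153, 102), (17, 100, 192), (17, 105, 179), (75, 106, 127)]
170 [(19, 80, 213), (18, 82, 205), (19, 81, 217), (19, 83, 210), (19, 83, 209), (19, 83, 204), (19, 83, 202), (18, 83, 206), (17, 100, 197), (17, 99, 196), (11, 149, 103), (17, 100, 192), (17, 103, 176), (19, 85, 204)]
200 [(19, 81, 213), (18, 83, 206), (19, 80, 218), (19, 82, 212), (19, 82, 209), (19, 84, 206), (18, 85, 206), (19, 83, 207), (17, 99, 196), (17, 99, 195), (11, 151, 101), (17, 99, 191), (17, 105, 172), (18, 84, 204)]
230 [(18, 81, 214), (19, 83, 207), (19, 79, 216), (19, 81, 214), (19, 82, 208), (18, 83, 206), (19, 81, 207), (19, 83, 210), (18, 100, 196), (17, 99, 194), (10, 151, 101), (17, 99, 191), (17, 105, 167), (19, 83, 203)]
```

```bash
python3 -m handwheel '[[0,0,0,9.8,0],[0,0,0,9.8,0],[0,0,0,9.8,0],[0,0,0,9.8,0],[0,0,0,9.8,0],[0,0,0,9.8,0],[0,0,0,9.8,0],[0,0,0,9.8,0],[0,0,0,9.8,0],[0,0,0,9.8,0]]'
python3 -m handwheel '[[3,-2.2,0,0,0],[4.8,-3.5,-0.3,0,0],[4.8,-3.5,-0.3,0,0],[4.8,-3.5,-0.3,0,0],[4.8,-3.5,-0.3,0,0],[4.8,-3.5,-0.3,0,0],[4.8,-3.5,0,0,0],[4.8,-3.5,0,0,0],[4.8,-3.5,0,0,0],[0,0,0,0,0]]'
python3 -m handwheel '[[0,-2,0,0,0],[0,-2,0,0,0],[0,-2,0,0,0]]'
python3 -c "
from h import *
s=sense();print(s['joints'],s['gripper_width'])"
python3 -m handwheel '[[0,-2,0,0,0],[0,-2,0,0,0],[0,-2,0,0,0]]'
python3 -c "
from h import *
s=sense();print(s['joints'],s['tcp_pos'],s['ee_rot'])"
```

```text
time_s: 14.42
tcp_pos: [0.4835, 0.2478, 0.3061]
ee_rot: [[-0.05, -0.999, -0.003], [-0.999, 0.05, -0.002], [0.002, 0.003, -1.0]]
wrist_force: [-0.4, -0.5, -0.2]
gripper_width: 0.109
time_s: 15.68
tcp_pos: [0.7684, -0.1828, 0.3159]
ee_rot: [[-0.049, -0.999, -0.008], [-0.999, 0.049, 0.001], [-0.001, 0.008, -1.0]]
wrist_force: [0.7, 1.2, -1.9]
gripper_width: 0.114
time_s: 16.05
tcp_pos: [0.8278, -0.1802, 0.3215]
ee_rot: [[-0.043, -0.999, -0.003], [-0.999, 0.043, 0.001], [-0.001, 0.003, -1.0]]
wrist_force: [0.7, -0.3, -1.1]
gripper_width: 0.113
[-1.42274549e+00  4.66859015e+01  4.80834847e+01 -5.75533194e-02
 -9.15587030e+01 -1.04129277e+00] 0.11319788148928643
time_s: 16.42
tcp_pos: [0.8879, -0.1825, 0.3222]
ee_rot: [[-0.042, -0.999, -0.002], [-0.999, 0.042, 0.001], [-0.001, 0.002, -1.0]]
wrist_force: [0.8, 0.1, 0.4]
gripper_width: 0.112
[-1.47619968e+00  5.92405067e+01  7.42986363e+01 -4.74925390e-02
 -1.05183682e+02 -9.70542517e-01] [ 0.88785497 -0.18254378  0.32220381] [[-4.24755290e-02 -9.99095151e-01 -2.17004534e-03]
 [-9.99097216e-01  4.24737572e-02  8.56153271e-04]
 [-7.63208603e-04  2.20445182e-03 -9.99997279e-01]]
```

```bash
python3 -m handwheel '[[0,-1,0,0,0],[0,-1,0,0,0],[0,-1,0,0,0]]'
python3 -c "
from h import *
s=sense();print(s['joints'])"
python3 -m handwheel '[[0,-2,0,0,0],[0,-2,0,0,0],[0,0,0,0,0]]'
python3 -c "
from h import *
s=sense();print(s['joints'])"
```

```text
time_s: 16.8
tcp_pos: [0.9011, -0.1812, 0.3162]
ee_rot: [[-0.043, -0.999, 0.014], [-0.999, 0.043, -0.003], [0.003, -0.014, -1.0]]
wrist_force: [-0.1, -0.2, -0.6]
gripper_width: 0.111
[  -1.31381148   62.46299066   80.50479188    0.18690623 -107.26287785
   -1.10941276]
time_s: 17.18
tcp_pos: [0.9121, -0.1775, 0.3045]
ee_rot: [[-0.044, -0.998, 0.034], [-0.999, 0.043, -0.009], [0.007, -0.035, -0.999]]
wrist_force: [1.4, -0.5, -2.2]
gripper_width: 0.113
[  -0.99319084   63.27078303   80.53682764    0.47783044 -105.29410298
   -1.36047058]
```

```bash
python3 -m handwheel '[[0,-6,0,0,0],[0,-6,0,0,0],[0,-6,0,0,0]]'
python3 -c "
from h import *
s=sense();print(s['joints'])"
python3 -m handwheel '[[0,-6,-2,0,0],[0,-6,-2,0,0],[0,-6,-2,0,0],[0,-6,-2,0,0]]'
python3 -c "
from h import *
s=sense();print(s['joints'])"
```

```text
time_s: 17.55
tcp_pos: [0.9575, -0.1618, 0.2674]
ee_rot: [[-0.046, -0.989, 0.142], [-0.999, 0.042, -0.034], [0.028, -0.143, -0.989]]
wrist_force: [-0.2, -0.2, -0.8]
gripper_width: 0.114
[  0.37089702  66.01592673  80.57128004   2.01736104 -96.41072423
  -2.5312066 ]
time_s: 18.05
tcp_pos: [0.9823, -0.1379, 0.3206]
ee_rot: [[-0.052, -0.953, 0.298], [-0.997, 0.033, -0.066], [0.053, -0.3, -0.952]]
wrist_force: [0.2, 1.4, 0.4]
gripper_width: 0.112
[  2.3346431   63.67520992  80.64548305   4.46888014 -89.78075452
  -4.17251987]
```

```bash
python3 -m handwheel '[[0,4,0,0,0],[-5.2,2.6,-1.1,0,0],[-5.2,2.6,-1.1,0,0],[-5.2,2.3,-1.1,0,0],[-5.2,2.3,-1.1,0,0],[-5.2,2.3,-1.1,0,0],[-5.2,2.3,-1.1,0,0],[-5.2,2.3,-1.1,0,0],[-5.2,2.3,-1.1,0,0]]'
python3 -m handwheel '[[-5.2,2.3,-1.1,0,0],[-5.2,2.3,-1.1,0,0],[-5.2,2.3,-1.1,0,0],[0,0,0,0,0]]'
python3 -c "
from h import *
s=sense();print(s['joints']);R=s['ee_rot'];a=np.radians(42)
print(R.T@np.array([np.cos(a),np.sin(a),0]))"
```

```text
time_s: 19.18
tcp_pos: [0.7785, 0.2917, 0.3207]
ee_rot: [[-0.051, -0.954, 0.296], [-0.997, 0.034, -0.064], [0.051, -0.299, -0.953]]
wrist_force: [0.9, -0.4, -0.6]
gripper_width: 0.113
time_s: 19.68
tcp_pos: [0.7095, 0.4551, 0.3223]
ee_rot: [[-0.045, -0.954, 0.296], [-0.998, 0.028, -0.062], [0.051, -0.298, -0.953]]
wrist_force: [0.7, -1.3, -0.8]
gripper_width: 0.111
[ 47.45306758  39.23512101  26.42082185  16.17325042 -68.78418569
 -54.3782644 ]
[-0.70118302 -0.69033491  0.17826966]
```

```bash
python3 -m handwheel '[[-4.2,-4.2,1,0,0],[-4.2,-4.2,1,0,0],[-4.2,-4.2,1,0,0]]'
python3 -c "
from h import *
s=sense();print(s['joints'])"
python3 -m handwheel '[[-4.2,-4.2,-0.5,0,0],[-4.2,-4.2,-0.5,0,0]]'
python3 -c "
from h import *
s=sense();print(s['joints'],s['ee_rot'])"
```

```text
time_s: 20.05
tcp_pos: [0.8094, 0.5363, 0.3231]
ee_rot: [[-0.051, -0.949, 0.31], [-0.998, 0.034, -0.058], [0.045, -0.313, -0.949]]
wrist_force: [1.0, 1.2, 0.7]
gripper_width: 0.111
[ 46.43389255  62.51059456  74.11815144  15.37674469 -91.3019093
 -47.2011969 ]
time_s: 20.3
tcp_pos: [0.8187, 0.5644, 0.3106]
ee_rot: [[-0.037, -0.932, 0.361], [-0.999, 0.029, -0.028], [0.015, -0.362, -0.932]]
wrist_force: [-0.7, -0.1, -0.4]
gripper_width: 0.111
[ 47.39490428  66.48966884  80.38052295  16.51989175 -90.35497112
 -47.27902758] [[-0.03704908 -0.93182204  0.36101947]
 [-0.99919884  0.0290717  -0.02750475]
 [ 0.01513409 -0.36174926 -0.93215258]]
```

Run:
```python
from h import *
p=np.load('pics/s4.npy',allow_pickle=True).item()['p'];S=cv2.imread('pics/s4.png')
t=np.array([.4849,.2491,.3117]);X=np.array([.995,.096,.006]);Y=np.array([.096,-.995,.0]);Z=np.array([.0,.0,-1.])
H=cv2.cvtColor(S,cv2.COLOR_BGR2HSV)
for xx in (-.075,-.05,.05):
  for zb in np.arange(.096,.126,.002):
    q=proj(p,t+xx*X+.005*Y+zb*Z); c=cv2.getRectSubPix(S,(1,1),(float(q[0]),float(q[1])))[0,0]; print(xx,round(zb,3),q.round(1),c)
```

```text
-0.075 0.096 [213.6 200. ] [43 63 84]
-0.075 0.098 [213.7 200.6] [42 62 82]
-0.075 0.1 [213.9 201.1] [41 61 81]
-0.075 0.102 [214.  201.7] [39 59 80]
-0.075 0.104 [214.1 202.3] [40 61 81]
-0.075 0.106 [214.3 202.9] [44 66 85]
-0.075 0.108 [214.4 203.4] [45 68 89]
-0.075 0.11 [214.5 204. ] [46 70 93]
-0.075 0.112 [214.7 204.6] [ 46  75 102]
-0.075 0.114 [214.8 205.2] [ 47  80 114]
-0.075 0.116 [215.  205.7] [ 49  88 127]
-0.075 0.118 [215.1 206.3] [ 51  92 135]
-0.075 0.12 [215.2 206.9] [ 51  94 138]
-0.075 0.122 [215.4 207.4] [ 52  94 138]
-0.075 0.124 [215.5 208. ] [ 53  94 137]
-0.05 0.096 [220.5 194.6] [50 74 96]
-0.05 0.098 [220.7 195.1] [50 74 97]
-0.05 0.1 [220.8 195.7] [48 72 94]
-0.05 0.102 [220.9 196.3] [45 68 90]
-0.05 0.104 [221.1 196.9] [43 64 85]
-0.05 0.106 [221.2 197.5] [43 63 84]
-0.05 0.108 [221.3 198. ] [43 64 85]
-0.05 0.11 [221.4 198.6] [43 65 86]
-0.05 0.112 [221.6 199.2] [40 63 84]
-0.05 0.114 [221.7 199.7] [35 56 78]
-0.05 0.116 [221.8 200.3] [30 49 72]
-0.05 0.118 [222.  200.9] [25 44 67]
-0.05 0.12 [222.1 201.4] [25 45 67]
-0.05 0.122 [222.2 202. ] [25 47 69]
-0.05 0.124 [222.3 202.6] [25 47 70]
0.05 0.096 [247.1 174. ] [42 63 81]
0.05 0.098 [247.2 174.6] [41 61 79]
0.05 0.1 [247.3 175.2] [40 59 77]
0.05 0.102 [247.4 175.7] [37 56 73]
0.05 0.104 [247.5 176.3] [35 53 70]
0.05 0.106 [247.6 176.9] [34 51 68]
0.05 0.108 [247.7 177.5] [36 54 71]
0.05 0.11 [247.8 178. ] [39 59 78]
0.05 0.112 [247.9 178.6] [42 67 93]
0.05 0.114 [248.  179.2] [ 44  76 108]
0.05 0.116 [248.  179.8] [ 46  83 121]
0.05 0.118 [248.1 180.3] [ 47  86 127]
0.05 0.12 [248.2 180.9] [ 47  86 129]
0.05 0.122 [248.3 181.5] [ 47  86 128]
0.05 0.124 [248.4 182. ] [ 47  85 127]
```

```bash
python3 -m handwheel '[[3,1.8,-0.4,0,0],[5,2.8,-0.4,0,0],[5,2.8,-0.4,0,0],[5,2.8,-0.4,0,0],[5,2.8,-0.4,0,0],[5,2.8,-0.4,0,0],[5,2.8,-0.4,0,0],[5,2.8,-0.4,0,0],[5,2.8,-0.4,0,0],[5,2.8,-0.4,0,0]]'
python3 -m handwheel '[[5,2.8,0,0,0],[1.5,1,0,0,0],[0,0,0,0,0]]'
cat > g.py <<'E'
from h import *
def go(w):
    s=sense();R=s['ee_rot'];print('t',s['time_s'],'tcp',s['tcp_pos'],'z',R[:,2],'x',R[:,0],'F',s['wrist_force'],'g',s['gripper_width']);print('cm',(np.array(w)-s['tcp_pos'])@R*100);return s
E
python3 -c "
from g import *
s=go([.5084,.0264,.208]);print(s['joints'])"
```

```text
time_s: 21.55
tcp_pos: [0.5608, 0.1307, 0.27]
ee_rot: [[-0.038, -0.927, 0.372], [-0.999, 0.032, -0.024], [0.01, -0.373, -0.928]]
wrist_force: [0.6, -0.7, -0.1]
gripper_width: 0.112
time_s: 21.92
tcp_pos: [0.5239, 0.068, 0.2566]
ee_rot: [[-0.039, -0.927, 0.372], [-0.999, 0.032, -0.025], [0.011, -0.372, -0.928]]
wrist_force: [0.6, 0.9, -0.9]
gripper_width: 0.109
t 21.925 tcp [0.52390753 0.06802063 0.25656705] z [ 0.37179792 -0.02452999 -0.92798954] x [-0.03912035 -0.99917681  0.01073819] F [ 0.61163988  0.8991872  -0.90077687] g 0.1093225181112974
cm [4.16715104 3.11271369 4.03249957]
[ 28.90144686   6.90643223 -36.89591901  23.96038192 -29.69322174
 -50.21913329]
```

```bash
python3 -m handwheel '[[2,1.5,0,0,0],[2.3,1.7,0,0,0],[0,0,1.5,0,0],[0,0,2,0,0],[0,0,0.5,0,0],[0,0,0,0,0]]'
python3 - <<'E'
from g import *
go([.5064,.0246,.2075])
a,_=cap('wrist','w6');b,_=cap('side','s5')
A=cv2.imread('pics/w6.png');B=cv2.imread('pics/s5.png')
cv2.imwrite('pics/m7.png',np.hstack([A[:,:],cv2.resize(B[190:310,260:300],(160,480))]))
cv2.imwrite('pics/m7.png',A)
E
```

```text
time_s: 22.68
tcp_pos: [0.5083, 0.0266, 0.207]
ee_rot: [[-0.037, -0.928, 0.37], [-0.999, 0.03, -0.025], [0.012, -0.371, -0.929]]
wrist_force: [-0.3, -0.1, -1.5]
gripper_width: 0.111
t 22.675 tcp [0.50827367 0.02657654 0.2069991 ] z [ 0.3698555  -0.02498998 -0.92875315] x [-0.03723904 -0.99923365  0.01205677] F [-0.29221826 -0.05879925 -1.46952319] g 0.1108113686336769
cm [ 0.20508413  0.14942772 -0.11088099]
```

View pics/m7.png

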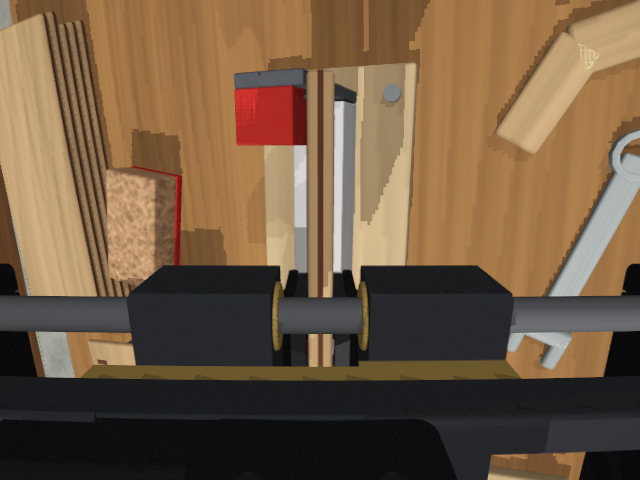

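Run:
```python
from g import *
p=np.load('pics/w6.npy',allow_pickle=True).item()['p'];A=cv2.imread('pics/w6.png')
for r in (110,130,160,180,200,220,240): print(r,[ (c,tuple(int(v) for v in A[r,c])) for c in list(range(288,312,2))+list(range(330,362,2))])
for uv,z in [((308,100),.107),((308,140),.107),((236,100),.107),((308,145),.107),((236,145),.107),((294,160),.042),((294,200),.042),((343,130),.042),((343,200),.042),((335,200),.042),((335,110),.042),((416,64),.012),((410,230),.012)]: print(uv,z,onz(p,uv,z).round(4))
```

```text
110 [(288, (37, 42, 172)), (290, (36, 40, 170)), (292, (28, 31, 141)), (294, (18, 20, 96)), (296, (19, 21, 93)), (298, (21, 21, 92)), (300, (19, 20, 93)), (302, (16, 18, 93)), (304, (17, 19, 87)), (306, (36, 49, 89)), (308, (84, 119, 147)), (310, (94, 131, 162)), (330, (97, 135, 165)), (332, (88, 124, 153)), (334, (175, 178, 183)), (336, (213, 213, 215)), (338, (213, 213, 217)), (340, (212, 212, 216)), (342, (208, 207, 210)), (344, (131, 131, 134)), (346, (121, 121, 124)), (348, (119, 118, 120)), (350, (120, 119, 122)), (352, (119, 119, 122)), (354, (117, 117, 120)), (356, (129, 157, 176)), (358, (136, 178, 203)), (360, (138, 179, 205))]
130 [(288, (35, 41, 174)), (290, (36, 41, 174)), (292, (30, 35, 146)), (294, (20, 21, 97)), (296, (20, 21, 95)), (298, (18, 21, 93)), (300, (20, 22, 95)), (302, (16, 19, 93)), (304, (18, 20, 87)), (306, (32, 43, 83)), (308, (83, 117, 145)), (310, (94, 131, 161)), (330, (96, 135, 166)), (332, (87, 122, 151)), (334, (158, 163, 173)), (336, (213, 213, 216)), (338, (213, 213, 216)), (340, (213, 213, 217)), (342, (207, 207, 211)), (344, (121, 121, 124)), 
[... 3411 characters left out ...]
, (350, (120, 121, 123)), (352, (125, 133, 140)), (354, (145, 187, 212)), (356, (146, 187, 213)), (358, (147, 191, 216)), (360, (150, 194, 219))]
(308, 100) 0.107 [ 0.5515 -0.0622  0.107 ]
(308, 140) 0.107 [ 0.5522 -0.0426  0.107 ]
(236, 100) 0.107 [ 0.5939 -0.0655  0.107 ]
(308, 145) 0.107 [ 0.5523 -0.0401  0.107 ]
(236, 145) 0.107 [ 0.596  -0.0417  0.107 ]
(294, 160) 0.042 [ 0.5919 -0.0312  0.042 ]
(294, 200) 0.042 [ 0.5932 -0.0027  0.042 ]
(343, 130) 0.042 [ 0.5549 -0.0501  0.042 ]
(343, 200) 0.042 [ 0.5558 -0.0034  0.042 ]
(335, 200) 0.042 [ 0.5617 -0.0033  0.042 ]
(335, 110) 0.042 [ 0.5603 -0.0633  0.042 ]
(416, 64) 0.012 [ 0.5123 -0.0928  0.012 ]
(410, 230) 0.012 [0.5144 0.0217 0.012 ]
```

Run:
```python
from g import *
p=np.load('pics/w6.npy',allow_pickle=True).item()['p']
s=go([.5064,.0246,.2075]);R=s['ee_rot'];t=s['tcp_pos']
for xx in (.04,.07,.09):
  print(xx,[proj(p,t+R@np.array([xx,yy,.0535])).round(1) for yy in(-.005,.005)])
A=cv2.imread('pics/w6.png').astype(int)
for r in (80,150,220): print(r,[(c,A[r,c].sum()) for c in range(304,311)],[(c,A[r,c].sum()) for c in range(328,337)])
# far end row of the board top
print([(r,A[r,322].sum()) for r in range(62,80)])
```

```text
t 22.775 tcp [0.50811635 0.02653943 0.20754874] z [ 0.37080788 -0.02448212 -0.92838685] x [-0.03733205 -0.99923744  0.01143967] F [ 0.5090651  -0.12092473 -1.02847913] g 0.10977625060143828
cm [ 0.20014683  0.15518132 -0.05437002]
0.04 [array([305.6, 210.3]), array([331.8, 210.3])]
0.07 [array([305. , 129.1]), array([332.4, 129.1])]
0.09 [array([304.6,  70.8]), array([332.9,  70.9])]
80 [(304, np.int64(136)), (305, np.int64(145)), (306, np.int64(211)), (307, np.int64(302)), (308, np.int64(348)), (309, np.int64(370)), (310, np.int64(388))] [(328, np.int64(401)), (329, np.int64(403)), (330, np.int64(400)), (331, np.int64(389)), (332, np.int64(370)), (333, np.int64(340)), (334, np.int64(343)), (335, np.int64(383)), (336, np.int64(396))]
150 [(304, np.int64(591)), (305, np.int64(564)), (306, np.int64(419)), (307, np.int64(281)), (308, np.int64(339)), (309, np.int64(366)), (310, np.int64(385))] [(328, np.int64(401)), (329, np.int64(401)), (330, np.int64(394)), (331, np.int64(378)), (332, np.int64(362)), (333, np.int64(286)), (334, np.int64(571)), (335, np.int64(643)), (336, np.int64(642))]
220 [(304, np.int64(604)), (305, np.int64(583)), (306, np.int64(462)), (307, np.int64(284)), (308, np.int64(305)), (309, np.int64(351)), (310, np.int64(378))] [(328, np.int64(396)), (329, np.int64(399)), (330, np.int64(385)), (331, np.int64(364)), (332, np.int64(334)), (333, np.int64(408)), (334, np.int64(595)), (335, np.int64(649)), (336, np.int64(646))]
[(62, np.int64(246)), (63, np.int64(244)), (64, np.int64(245)), (65, np.int64(251)), (66, np.int64(246)), (67, np.int64(245)), (68, np.int64(256)), (69, np.int64(267)), (70, np.int64(174)), (71, np.int64(171)), (72, np.int64(169)), (73, np.int64(173)), (74, np.int64(170)), (75, np.int64(169)), (76, np.int64(171)), (77, np.int64(173)), (78, np.int64(172)), (79, np.int64(174))]
```

```bash
python3 -m handwheel '[[0.1,-0.04,2,0,0],[0,0,2,0,0],[0,0,1.5,0,0],[0,0,0,0,0]]'
python3 -m handwheel '[[0,0,0.4,0,0],[0,0,0.4,0,0],[0,0,0,0,0]]'
python3 - <<'E'
from g import *
go([.577-.0022-.4*(.1485-.042),.0248,.1485])
E
```

```text
time_s: 23.28
tcp_pos: [0.5311, 0.0236, 0.1623]
ee_rot: [[-0.039, -0.932, 0.361], [-0.999, 0.033, -0.025], [0.012, -0.362, -0.932]]
wrist_force: [-0.3, -0.1, -1.2]
gripper_width: 0.113
time_s: 23.65
tcp_pos: [0.5339, 0.0237, 0.1579]
ee_rot: [[-0.038, -0.934, 0.355], [-0.999, 0.031, -0.025], [0.012, -0.356, -0.934]]
wrist_force: [-2.1, 0.4, -0.3]
gripper_width: 0.112
t 23.65 tcp [0.53391172 0.02374545 0.15786758] z [ 0.35538164 -0.02519683 -0.93438162] x [-0.03820523 -0.99919281  0.01241362] F [-2.07950129  0.40483375 -0.26090204] g 0.1121132260591082
cm [-0.11045833  0.49670275  0.81180069]
```

```bash
python3 -c "
from g import *
print(sense()['joints'],sense()['effort'])"
```

```text
[ 16.55074523  14.94340526 -49.62959333  51.42401495  -9.22942002
 -68.42058044] [  0.23683386 -27.0264709   13.82009625   1.62922505   0.49274582
   0.14010295]
```

```bash
cat >> g.py <<'E'
def tgt(F=None,xb=.0025):
    s=sense();R=s['ee_rot'];t=s['tcp_pos'];z=R[:,2];th=np.arcsin(z[0]);Fz=t[2]+.115*z[2]+.005*R[2,1]
    xm42=t[0]+(t[2]-.042)*z[0]/-z[2]; xb42=xm42-.5768+.005/np.cos(th)
    By=t[1]+.115*z[1]
    print('t %.2f tilt %.1f z %s x %s Fz %.1f xb42 %.1f By %.4f F %s g %.3f j %s'%(s['time_s'],np.degrees(th),z.round(3),R[:,0].round(3),Fz*1e3,xb42*1e3,By,s['wrist_force'].round(1),s['gripper_width'],s['joints'].round(1)))
E
python3 -c "
from g import *
tgt()"
python3 -m handwheel '[[0,0.4,-0.3,0,0],[0,0.2,0,0,0],[0,0,0,0,0]]'
python3 -c "
from g import *
tgt()"
python3 -m handwheel '[[0,0.3,0.5,0,0],[0,0.3,0.5,0,0],[0,0,0,0,0]]'
python3 -c "
from g import *
tgt()"
```

```text
t 23.65 tilt 20.8 z [ 0.355 -0.025 -0.934] x [-0.038 -0.999  0.012] Fz 48.6 xb42 6.5 By 0.0208 F [-2.1  0.4 -0.3] g 0.112 j [ 16.6  14.9 -49.6  51.4  -9.2 -68.4]
time_s: 24.02
tcp_pos: [0.5276, 0.024, 0.1594]
ee_rot: [[-0.038, -0.934, 0.355], [-0.999, 0.031, -0.025], [0.012, -0.356, -0.934]]
wrist_force: [0.3, 0.0, -0.7]
gripper_width: 0.111
t 24.02 tilt 20.8 z [ 0.355 -0.025 -0.934] x [-0.038 -0.999  0.012] Fz 50.2 xb42 0.8 By 0.0212 F [ 0.3  0.  -0.7] g 0.111 j [ 16.7  14.3 -50.4  51.9  -9.2 -69. ]
time_s: 24.4
tcp_pos: [0.5276, 0.0241, 0.1535]
ee_rot: [[-0.038, -0.938, 0.345], [-0.999, 0.031, -0.025], [0.012, -0.346, -0.938]]
wrist_force: [-0.7, -0.0, -0.8]
gripper_width: 0.116
t 24.40 tilt 20.2 z [ 0.345 -0.025 -0.938] x [-0.038 -0.999  0.012] Fz 43.9 xb42 -2.8 By 0.0212 F [-0.7 -0.  -0.8] g 0.116 j [ 16.9  14.9 -50.2  50.9  -9.2 -68.3]
```

```bash
python3 -m handwheel '[[-0.1,-0.5,-0.1,0,0],[0,0,0,0,0]]'
python3 -c "
from g import *
tgt()"
python3 -m handwheel '[[0,0.1,0.4,0,0],[0,0.1,0.4,0,0],[0,0,0,0,0]]'
python3 -c "
from g import *
tgt()"
```

```text
time_s: 24.65
tcp_pos: [0.5326, 0.0255, 0.1568]
ee_rot: [[-0.038, -0.937, 0.347], [-0.999, 0.031, -0.024], [0.012, -0.347, -0.938]]
wrist_force: [-0.7, 0.7, -0.5]
gripper_width: 0.112
t 24.65 tilt 20.3 z [ 0.347 -0.024 -0.938] x [-0.038 -0.999  0.012] Fz 47.2 xb42 3.5 By 0.0227 F [-0.7  0.7 -0.5] g 0.112 j [ 18.3  15.2 -48.4  45.6 -10.6 -64.2]
time_s: 25.02
tcp_pos: [0.5336, 0.0248, 0.1502]
ee_rot: [[-0.038, -0.939, 0.343], [-0.999, 0.032, -0.024], [0.012, -0.343, -0.939]]
wrist_force: [-1.0, -0.8, -1.7]
gripper_width: 0.109
t 25.02 tilt 20.0 z [ 0.343 -0.024 -0.939] x [-0.038 -0.999  0.012] Fz 40.5 xb42 1.6 By 0.0220 F [-1.  -0.8 -1.7] g 0.109 j [ 16.8  15.8 -49.5  50.4  -9.1 -67.8]
```

```bash
python3 -m handwheel '[[0,-0.1,0.3,0,0],[0,0.05,0.3,0,0],[0,0,0,0,0]]'
python3 -c "
from g import *
tgt()"
python3 -m handwheel '[[0,0,0.3,0,0],[0,0.05,0.3,0,0],[0,0,0,0,0]]'
python3 -c "
from g import *
tgt();cap('top','t2');cap('side','s6')"
```

```text
time_s: 25.4
tcp_pos: [0.5372, 0.0249, 0.1473]
ee_rot: [[-0.038, -0.94, 0.34], [-0.999, 0.032, -0.024], [0.012, -0.34, -0.94]]
wrist_force: [-0.6, 0.1, -0.2]
gripper_width: 0.111
t 25.40 tilt 19.8 z [ 0.34  -0.024 -0.94 ] x [-0.038 -0.999  0.012] Fz 37.5 xb42 3.8 By 0.0221 F [-0.6  0.1 -0.2] g 0.111 j [ 16.8  16.4 -49.   49.8  -9.1 -67.2]
time_s: 25.78
tcp_pos: [0.5399, 0.0247, 0.1444]
ee_rot: [[-0.038, -0.941, 0.336], [-0.999, 0.032, -0.024], [0.012, -0.337, -0.942]]
wrist_force: [-1.3, 0.2, 3.1]
gripper_width: 0.113
t 25.77 tilt 19.6 z [ 0.336 -0.024 -0.942] x [-0.038 -0.999  0.012] Fz 34.4 xb42 4.9 By 0.0220 F [-1.3  0.2  3.1] g 0.113 j [ 16.9  16.9 -48.6  49.1  -9.1 -66.6]
```

```bash
python3 -m handwheel '[[0,0.2,0.3,0,0],[0,0.1,0.3,0,0],[0,0,0,0,0]]'
python3 -c "
from g import *
tgt()"
python3 -m handwheel '[[0,0.1,0.3,0,0],[0,0.1,0.3,0,0],[0,0,0,0,0]]'
python3 -c "
from g import *
tgt();cap('side','s7')"
```

```text
time_s: 26.25
tcp_pos: [0.5403, 0.0247, 0.141]
ee_rot: [[-0.038, -0.943, 0.331], [-0.999, 0.032, -0.023], [0.012, -0.331, -0.943]]
wrist_force: [0.0, -0.5, 5.0]
gripper_width: 0.111
t 26.25 tilt 19.3 z [ 0.331 -0.023 -0.943] x [-0.038 -0.999  0.012] Fz 30.8 xb42 3.5 By 0.0220 F [ 0.  -0.5  5. ] g 0.111 j [ 17.   17.4 -48.4  48.4  -9.2 -66. ]
time_s: 26.62
tcp_pos: [0.5412, 0.0246, 0.1375]
ee_rot: [[-0.037, -0.945, 0.325], [-0.999, 0.032, -0.023], [0.011, -0.326, -0.945]]
wrist_force: [-2.4, 0.2, 7.5]
gripper_width: 0.115
t 26.62 tilt 19.0 z [ 0.325 -0.023 -0.945] x [-0.037 -0.999  0.011] Fz 27.2 xb42 2.5 By 0.0219 F [-2.4  0.2  7.5] g 0.115 j [ 17.1  17.8 -48.2  47.7  -9.2 -65.3]
```

```bash
python3 -m handwheel '[[0,0.05,0.2,0,0],[-0.02,-0.3,0.1,0,0],[-0.02,-0.3,0.1,0,0],[0,0,0,0,0]]'
python3 -c "
from g import *
tgt()"
python3 -m handwheel '[[-0.02,-0.3,0.1,0,0],[-0.02,-0.3,0.1,0,0],[0,0,0,0,0]]'
python3 -c "
from g import *
tgt();cap('side','s8');cap('top','t3')"
```

```text
time_s: 27.18
tcp_pos: [0.5452, 0.0241, 0.1355]
ee_rot: [[-0.037, -0.947, 0.32], [-0.999, 0.031, -0.025], [0.014, -0.321, -0.947]]
wrist_force: [-15.3, 4.8, 14.1]
gripper_width: 0.114
t 27.18 tilt 18.7 z [ 0.32  -0.025 -0.947] x [-0.037 -0.999  0.014] Fz 25.0 xb42 5.2 By 0.0212 F [-15.3   4.8  14.1] g 0.114 j [ 17.9  18.5 -46.8  43.8 -10.2 -62.1]
time_s: 27.55
tcp_pos: [0.5508, 0.0237, 0.1356]
ee_rot: [[-0.038, -0.947, 0.319], [-0.999, 0.031, -0.027], [0.016, -0.319, -0.948]]
wrist_force: [-17.8, 4.2, 17.4]
gripper_width: 0.135
t 27.55 tilt 18.6 z [ 0.319 -0.027 -0.948] x [-0.038 -0.999  0.016] Fz 25.0 xb42 10.8 By 0.0206 F [-17.8   4.2  17.4] g 0.135 j [ 18.3  19.  -45.3  40.8 -11.1 -59.5]
```

```bash
python3 -m handwheel '[[-0.02,-0.3,0.1,0,0],[0,0,0,0,0]]'
python3 -c "
from g import *
tgt()"
python3 -m handwheel '[[-0.02,-0.3,0.1,0,0],[0,0,0,0,0]]'
python3 - <<'E'
from g import *
tgt();cap('side','s9');cap('top','t4');cap('wrist','w9')
A=cv2.imread('pics/s9.png')[205:300,275:375];B=cv2.imread('pics/w9.png')[40:320,200:480];C=cv2.imread('pics/t4.png')[215:280,240:360]
f=lambda i,w,h:cv2.resize(i,(w,h),interpolation=cv2.INTER_CUBIC)
cv2.imwrite('pics/m8.png',np.vstack([np.hstack([f(A,400,380),f(B,400,380)]),f(C,800,220)[:, :]]))
E
```

```text
time_s: 27.9
tcp_pos: [0.5536, 0.0236, 0.1355]
ee_rot: [[-0.038, -0.947, 0.318], [-0.999, 0.031, -0.028], [0.016, -0.319, -0.948]]
wrist_force: [-18.1, 4.8, 18.9]
gripper_width: 0.144
t 27.90 tilt 18.5 z [ 0.318 -0.028 -0.948] x [-0.038 -0.999  0.016] Fz 24.9 xb42 13.4 By 0.0204 F [-18.1   4.8  18.9] g 0.144 j [ 18.5  19.3 -44.6  39.4 -11.6 -58.3]
time_s: 28.15
tcp_pos: [0.5566, 0.0234, 0.1356]
ee_rot: [[-0.039, -0.948, 0.317], [-0.999, 0.032, -0.028], [0.017, -0.318, -0.948]]
wrist_force: [-18.7, 4.0, 19.8]
gripper_width: 0.153
t 28.15 tilt 18.5 z [ 0.317 -0.028 -0.948] x [-0.039 -0.999  0.017] Fz 25.0 xb42 16.4 By 0.0201 F [-18.7   4.   19.8] g 0.153 j [ 18.7  19.5 -43.9  38.2 -12.  -57.2]
```

View pics/m8.png

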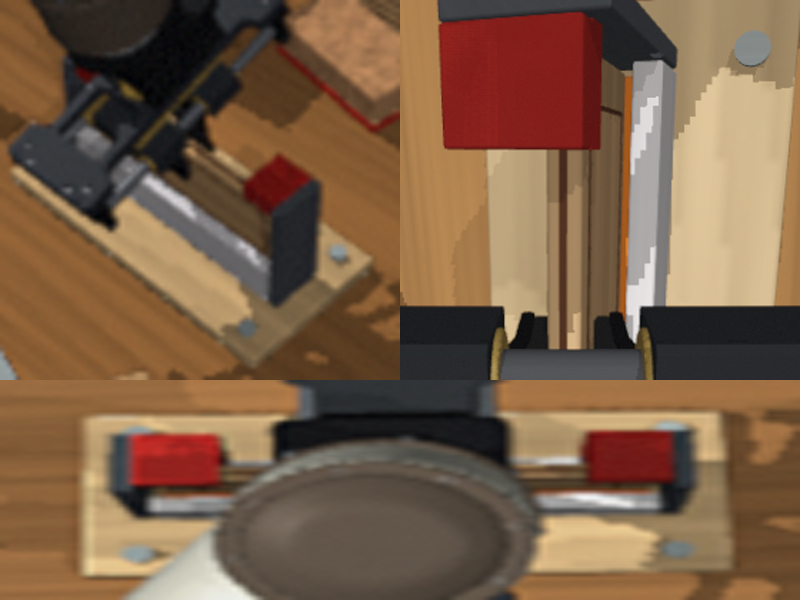

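```bash
python3 -m handwheel '[[-0.02,-0.3,0.1,0,0],[0,0,0,0,0]]'
python3 -c "
from g import *
tgt()"
python3 -m handwheel '[[-0.02,-0.2,0.07,0,0],[0,0,0,0,0]]'
python3 -c "
from g import *
tgt();print(sense()['moment'])"
```

```text
time_s: 28.55
tcp_pos: [0.5588, 0.0232, 0.135]
ee_rot: [[-0.039, -0.948, 0.316], [-0.999, 0.032, -0.029], [0.017, -0.316, -0.948]]
wrist_force: [-19.9, 4.7, 18.7]
gripper_width: 0.16
t 28.55 tilt 18.4 z [ 0.316 -0.029 -0.948] x [-0.039 -0.999  0.017] Fz 24.4 xb42 18.2 By 0.0198 F [-19.9   4.7  18.7] g 0.160 j [ 18.8  19.8 -43.3  37.  -12.4 -56.2]
time_s: 28.8
tcp_pos: [0.5591, 0.023, 0.1342]
ee_rot: [[-0.039, -0.949, 0.313], [-0.999, 0.032, -0.03], [0.019, -0.314, -0.949]]
wrist_force: [-27.9, 7.5, 22.3]
gripper_width: 0.161
t 28.80 tilt 18.2 z [ 0.313 -0.03  -0.949] x [-0.039 -0.999  0.019] Fz 23.5 xb42 17.9 By 0.0195 F [-27.9   7.5  22.3] g 0.161 j [ 18.9  19.9 -43.   36.3 -12.7 -55.5]
[2.28318098 7.06022608 0.43958618]
```

```bash
python3 -m handwheel '[[0,0.0,-0.28,0,0],[0,-0.05,-0.28,0,0],[0,0,0,0,0]]'
python3 -c "
from g import *
tgt()"
python3 -m handwheel '[[0,-0.1,-0.28,0,0],[0,0,0,0,0]]'
python3 -c "
from g import *
tgt()"
```

```text
time_s: 29.18
tcp_pos: [0.5588, 0.023, 0.1381]
ee_rot: [[-0.04, -0.95, 0.311], [-0.999, 0.032, -0.03], [0.018, -0.312, -0.95]]
wrist_force: [-14.1, 3.5, 5.1]
gripper_width: 0.157
t 29.18 tilt 18.1 z [ 0.311 -0.03  -0.95 ] x [-0.04  -0.999  0.018] Fz 27.3 xb42 18.7 By 0.0196 F [-14.1   3.5   5.1] g 0.157 j [ 19.5  19.6 -42.   33.2 -14.  -53. ]
time_s: 29.42
tcp_pos: [0.5585, 0.0229, 0.1405]
ee_rot: [[-0.04, -0.95, 0.31], [-0.999, 0.033, -0.03], [0.019, -0.311, -0.95]]
wrist_force: [-12.8, 3.9, 3.2]
gripper_width: 0.161
t 29.43 tilt 18.1 z [ 0.31 -0.03 -0.95] x [-0.04  -0.999  0.019] Fz 29.7 xb42 19.1 By 0.0194 F [-12.8   3.9   3.2] g 0.161 j [ 19.8  19.5 -41.4  31.7 -14.7 -51.6]
```

```bash
python3 -m handwheel '[[0,-0.08,-0.25,0,0],[0,0,0,0,0]]'
python3 -c "
from g import *
tgt()"
python3 -m handwheel '[[0,-0.08,-0.25,0,0],[0,0,0,0,0]]'
python3 -c "
from g import *
tgt()"
```

```text
time_s: 29.68
tcp_pos: [0.5583, 0.0228, 0.1428]
ee_rot: [[-0.041, -0.95, 0.309], [-0.999, 0.033, -0.031], [0.019, -0.31, -0.951]]
wrist_force: [-12.3, 3.5, 0.6]
gripper_width: 0.16
t 29.68 tilt 18.0 z [ 0.309 -0.031 -0.951] x [-0.041 -0.999  0.019] Fz 31.9 xb42 19.6 By 0.0192 F [-12.3   3.5   0.6] g 0.160 j [ 20.   19.3 -41.   30.5 -15.4 -50.6]
time_s: 29.92
tcp_pos: [0.5581, 0.0227, 0.1452]
ee_rot: [[-0.041, -0.95, 0.308], [-0.999, 0.033, -0.031], [0.019, -0.309, -0.951]]
wrist_force: [-11.1, 2.3, 1.1]
gripper_width: 0.154
t 29.93 tilt 18.0 z [ 0.308 -0.031 -0.951] x [-0.041 -0.999  0.019] Fz 34.3 xb42 20.1 By 0.0191 F [-11.1   2.3   1.1] g 0.154 j [ 20.2  19.1 -40.5  29.4 -16.  -49.7]
```

```bash
python3 -m handwheel '[[0,0,0,0,0.3],[0,0,0,0,0.3],[0,0,0,0,0.5],[0,0,0,0,0.7],[0,0,0,0,0.7]]'
python3 - <<'E'
from g import *
tgt();cap('wrist','w10');cap('side','s10')
A=cv2.imread('pics/w10.png');
for r in (130,180,240): print(r,[(c,tuple(int(v) for v in A[r,c])) for c in range(300,372,4)])
E
```

```text
time_s: 30.55
tcp_pos: [0.5658, 0.0258, 0.151]
ee_rot: [[-0.037, -0.945, 0.326], [-0.999, 0.032, -0.022], [0.01, -0.327, -0.945]]
wrist_force: [-0.2, 0.1, -0.7]
gripper_width: 0.55
t 30.55 tilt 19.0 z [ 0.326 -0.022 -0.945] x [-0.037 -0.999  0.01 ] Fz 40.7 xb42 31.9 By 0.0233 F [-0.2  0.1 -0.7] g 0.550 j [ 20.1  19.  -39.9  29.6 -15.6 -49.7]
130 [(300, (23, 26, 123)), (304, (23, 27, 123)), (308, (24, 27, 123)), (312, (24, 29, 129)), (316, (23, 26, 125)), (320, (23, 26, 124)), (324, (22, 26, 124)), (328, (25, 28, 124)), (332, (24, 28, 124)), (336, (24, 28, 124)), (340, (23, 29, 124)), (344, (25, 27, 124)), (348, (24, 27, 123)), (352, (25, 27, 123)), (356, (24, 27, 124)), (360, (24, 26, 123)), (364, (23, 26, 122)), (368, (22, 25, 107))]
180 [(300, (117, 156, 180)), (304, (116, 154, 179)), (308, (112, 151, 175)), (312, (112, 151, 175)), (316, (110, 148, 172)), (320, (108, 145, 169)), (324, (111, 147, 171)), (328, (87, 122, 151)), (332, (87, 122, 151)), (336, (30, 46, 76)), (340, (90, 126, 154)), (344, (90, 126, 155)), (348, (85, 119, 149)), (352, (63, 87, 111)), (356, (53, 75, 96)), (360, (63, 89, 113)), (364, (59, 83, 105)), (368, (55, 79, 100))]
240 [(300, (122, 162, 187)), (304, (124, 164, 189)), (308, (120, 159, 183)), (312, (112, 149, 174)), (316, (107, 144, 167)), (320, (107, 142, 166)), (324, (101, 137, 162)), (328, (122, 167, 201)), (332, (104, 145, 181)), (336, (44, 65, 108)), (340, (127, 172, 204)), (344, (126, 170, 203)), (348, (78, 110, 137)), (352, (50, 72, 102)), (356, (60, 85, 108)), (360, (59, 85, 107)), (364, (56, 79, 101)), (368, (61, 87, 111))]
```

```bash
python3 -m handwheel '[[0,0,0,0,0.9],[0,0,0,0,0.9],[0,0,-2,0,0.9],[0,0,-3,0,0.9],[0,0,-5,0,0.9],[0,3,-5,0,0.9],[0,5,-3,0,0.9],[0,5,-3,0,0.9],[0,5,0,0,0.9],[0,0,0,0,0.9]]'
python3 - <<'E'
from g import *
tgt();cap('side','s11');cap('top','t5')
im,_=cap('wrist','w11')
f=lambda i,w,h:cv2.resize(i,(w,h),interpolation=cv2.INTER_CUBIC)
A=cv2.imread('pics/s11.png')[205:300,275:375];B=cv2.imread('pics/w11.png');C=cv2.imread('pics/t5.png')
cv2.imwrite('pics/m9.png',np.vstack([np.hstack([f(A,380,350),f(B,420,350)]),np.hstack([f(C[215:280,240:360],420,250),f(C[90:400,140:560],380,250)])]))
E
```

```text
time_s: 31.9
tcp_pos: [0.3233, 0.0346, 0.2889]
ee_rot: [[-0.034, -0.946, 0.323], [-0.999, 0.028, -0.021], [0.011, -0.324, -0.946]]
wrist_force: [-0.0, 0.2, 0.1]
gripper_width: 0.9
t 31.90 tilt 18.9 z [ 0.323 -0.021 -0.946] x [-0.034 -0.999  0.011] Fz 178.5 xb42 -163.8 By 0.0321 F [-0.   0.2  0.1] g 0.900 j [ 46.1 -19.1 -51.7  19.9 -46.7 -60.3]
```

View pics/m9.png

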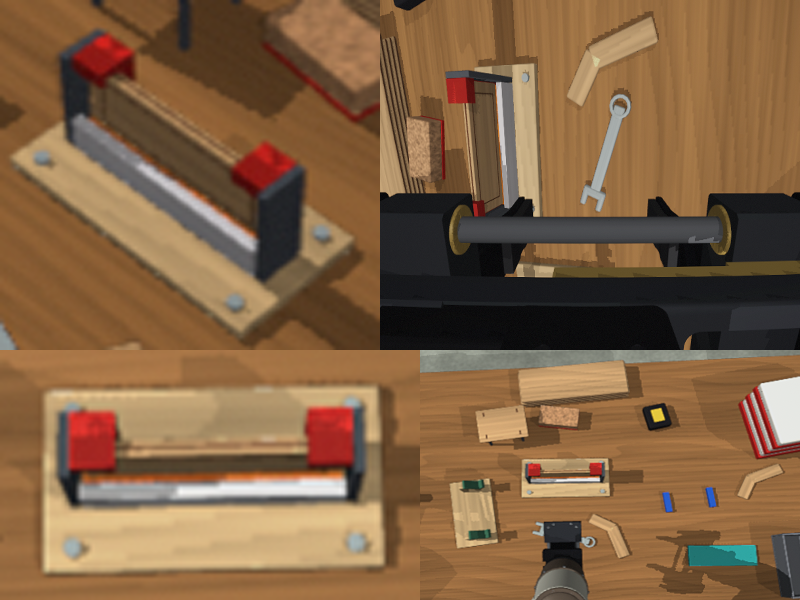

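Run:
```python
from h import *
L=lambda n:np.load(f'pics/{n}.npy',allow_pickle=True).item()['p']
for n in('t5','s11'):
    p=L(n);I=cv2.imread(f'pics/{n}.png')
    for y in(-.02,.022,.065):
        row=[]
        for dx in np.arange(-.014,.015,.002):
            q=proj(p,[.5765+(y-.022)*.04+dx,y,.097]);c=cv2.getRectSubPix(I,(1,1),(float(q[0]),float(q[1])))[0,0];row.append((int(round(dx*1000)),int(c.sum())))
        print(n,y,row)
```

```text
t5 -0.02 [(-14, 191), (-12, 191), (-10, 193), (-8, 189), (-6, 204), (-4, 402), (-2, 424), (0, 378), (2, 391), (4, 473), (6, 475), (8, 433), (10, 416), (12, 409), (14, 404)]
t5 0.022 [(-14, 197), (-12, 196), (-10, 196), (-8, 178), (-6, 234), (-4, 370), (-2, 424), (0, 377), (2, 367), (4, 414), (6, 417), (8, 409), (10, 401), (12, 398), (14, 403)]
t5 0.065 [(-14, 190), (-12, 195), (-10, 192), (-8, 189), (-6, 289), (-4, 434), (-2, 480), (0, 378), (2, 424), (4, 445), (6, 443), (8, 436), (10, 441), (12, 440), (14, 437)]
s11 -0.02 [(-14, 211), (-12, 204), (-10, 189), (-8, 186), (-6, 213), (-4, 290), (-2, 375), (0, 369), (2, 316), (4, 296), (6, 301), (8, 287), (10, 273), (12, 266), (14, 262)]
s11 0.022 [(-14, 209), (-12, 202), (-10, 195), (-8, 189), (-6, 219), (-4, 280), (-2, 348), (0, 359), (2, 326), (4, 331), (6, 342), (8, 319), (10, 307), (12, 300), (14, 298)]
s11 0.065 [(-14, 208), (-12, 201), (-10, 192), (-8, 189), (-6, 219), (-4, 285), (-2, 344), (0, 351), (2, 323), (4, 325), (6, 340), (8, 306), (10, 286), (12, 287), (14, 291)]
```

```bash
python3 -c "
from station import job;print(job.finish_job())"
```

```text
the job is handed in; nothing more can be done
None
```

The blank is in the sanding jig, upright under both red hooks, behind their lips and released. I handed the job in at about 32 s, inside the 61 s limit.

- **Easel:** I carried the blank to the green easel and let go of it there. It leaned home at 45°, and I took it anew by its free long edge.
- **Tilting the tool:** The moves can only turn the tool about its own axis. I tilted it to about 21° by pushing the arm against its reach limit.
- **Jig:** The blank went into the slot slantwise. A joint limit on the way down cut the lean to about 19°, less than the 25° you named. It still passed below the lips and pressed the sill down, and I straightened it until it touched the posts. I then raised it up behind the lips and let go.

**Last checks:**
- The top and side pictures both put the blank's upper edge at about 97 mm, the height of the hook beams, with an uncertainty of about 2 mm.
- The wrist force was zero with the gripper well clear.
- The other things looked to be in their places in the last top picture; I did not measure them again.
- I could not read the sill itself, so that it sits near 0.003 is only inferred from the blank's height.
- The highest wrist force I read was about 37 N, while straightening the blank against the posts.

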